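Clamp a re-glued label holder: touch plus a quarter turn

ROBOT

A 7-joint arm with a two-finger parallel gripper is mounted at the origin on the work surface. World frame = base frame: x ahead of the robot, y to its left, z up, the work surface at z = 0. Lengths are in m, angles in rad, forces in N, time in s.
With the tool pointing down it reaches from about 0.425 to 0.925 m from the base axis. Payload 6.8 kg.
Tool frame: the origin (TCP) lies on the mounting face of the last link; the fingertips stand 173 mm ahead of it and the grasp point (between the pads) lies 155 mm ahead of it; z points along the fingers, y is the line along which they close (so a half turn about z gives the same grasp; the last joint's range is limited). The gripper opens to 85 mm and grips with 20 to 120 N. Pads are 22 mm wide; open, the fingers measure 114 mm over their backs; the gripper's body (76 mm by 85 mm) begins 54 mm behind the grasp point. The pads swing forward as they close: fully open they stand 13 mm farther back than shut.
Start: joints at [-1.403, 0.477, 0.022, 1.555, -0.011, 1.109, -0.083], TCP at [0.184, 0.65, 0.405] pointing down, gripper open.
Joint ranges: [-2.96, 2.96], [-0.34, 2.1], [-1.41, 1.46], [0.24, 2.44], [-1.37, 4.51], [0.17, 1.92], [-2.96, 2.96]. Speed limits (rad/s): [2.39, 2.39, 3.14, 3.14, 3.14, 3.14, 3.14].

INTERFACE

Orientations are given as a rotation vector (axis times angle).
In Python, from bench import r gives the robot as it stands.
- The arm moves only by the tool carry_out, never from a script. Its argument "moves" is a list of rows, each a list of 5 numbers: the shift along the tool's x, y, z in m, then the turn about the tool's z in rad, then the finger opening in m, from 0 to 0.0854. In form: [[dx, dy, dz, roll, claw], ...]. A call has exactly 8 rows; each row is the pose to reach, as a shift and turn from the pose commanded when the call began, along the tool's axes at that moment; what a row does not reach only later rows make up. A row lasts 1/10 s, in which the tool goes at most 50 mm and 8.59 degrees, less where a joint would pass 70% of its speed; a pose out of reach is approached as far as the arm can. A call with a gripper value outside its range is refused whole. The fingers move at their own pace and stop on an object; "force" is the grip in N (left out, the last holds). Time passes only in rows, so rows that repeat a pose let the fingers close, or fill a call up. It gives the time, the measured TCP pose, the force, the opening and the grip force at its end, in the units of the state.
- r.get_obs(): the state, without advancing time (a new reading comes with each control period).
- r.grab_frame(name): name is "scene" or "top" or "wrist"; returns the picture (384x512x3 uint8, red, green, blue); there is no depth.
- r.calibration(name): a dict with "fx", "fy", "cx", "cy" (pixels), "k1" (the pictures are not rectified: a ray, as slopes to the right and down, at radius r is drawn at 1 + k1 r^2 times it, then the intrinsics apply), "rvec" (rotation vector, rad) and "tvec" (3), from world to camera coordinates, as OpenCV has them. Camera axes: x right, y down, z forward; pixel columns grow to the right and rows downward; lengths in m; the calibration is good to about 2 mm. A picture is of the moment at which its call begins: read the wrist's pose just before it. calibration takes no time and is no camera call; for the wrist camera it gives the pose at the moment of the call.
- r.hand_in(): hands the job in; it is judged then, once.
The state is a dict: "clock": time; "joints": joint angles; "qvel": joint speeds; "tau": joint torques, N m; "tcp_pos": TCP position; "orientation": TCP orientation; "contact_force": force on the tool from outside, world axes, zero at the start; "moment": the same for the moment, N m; "grip_width": finger opening in m; "gripper_force": force on a finger pad.
Only numpy, scipy, OpenCV 4.12 (cv2) and the standard library are available. Lean on these libraries where they do the work, as an engineer would, in place of code of your own. Each camera call takes 0.05 s, during which the arm holds its last target. There are 200 camera calls.

TASK

A bin panel with a freshly glued label holder lies in one of the two bench clamps. Turn that clamp's knob clockwise until its foot just touches the label holder, then a quarter turn more (never as much as half a turn past touch: that would squeeze the glue out), and let go. Leave the empty clamp, the glue bottle and the panel's position as they are.

Things in the scene. Friction and masses are not known exactly. Their poses are not given: they have to be found in the camera images.
- clamp_a: Bench screw clamp that holds the panel: grey C-frame fixed to the table, base 150 x 100 x 15 mm. Origin on the table under the vertical screw axis; the column (26 x 50 mm, 122 mm high) stands on its -x side, 82 mm from the axis; the mouth opens to its +x. The frame's arm around the screw is 48 mm wide, 100 to 122 mm high, with a brass washer up to 126 mm.
- knob_a (a joint): Turn of clamp_a's knob, rad: 0 at the start, grows clockwise seen from above (tightening), range -0.2 to 8. The knob keeps its height; each full turn moves the spindle and collar 16 mm down. It turns at about 0.1 N m when free, climbs to about 0.4 within some 10 degrees as the foot touches, and reaches about 0.55 a quarter turn later (20 % either way with friction). It stays where it is left.
- grip_a (a point): Grasp point of clamp_a's knob, on the screw axis 157 mm above the table, in a black upright grip bar 50 mm long, 14 mm thick, spanning heights 136 to 174 mm, on a round hub (26 mm across, 126 to 136 mm high). It turns with the knob: x along the bar's length, z up. At joint 0 the bar lies along the clamp's x axis.
- collar_a (a point): Centre of the underside of the steel collar (18 mm across) on clamp_a's spindle, below the arm; 90 mm above the table at joint 0. The foot's face hangs 20 mm below this point as long as it touches nothing.
- foot_a: Black round foot of clamp_a, 24 mm across, 8 mm thick, on a spring under the collar. Origin at the centre of its lower face. Once it touches the work it stays there while the collar goes on down towards it (spring 26 N at first touch, plus 3.5 N per mm; panel and anvil give up to 0.5 mm under the load, so a quarter turn from touch leaves the collar 30.0 to 30.5 mm above the panel origin); it turns with the knob and rubs on the work.
- anvil_a: Steel block 50 x 50 x 40 mm in the base of clamp_a, under the screw; its height differs from start to start. Fixed. Origin at the centre of its underside, so its top is 40 mm above.
- panel: Loose work piece lying about centred on the anvil of clamp_a: grey plastic plate 80 x 110 x 8 mm with a white label holder 46 x 80 x 6 mm glued on top. Origin at the centre of its underside, z up; the label holder's top, which the foot presses, is 14 mm above the origin. At the start it is 1.8 to 5.8 mm below the foot.
- clamp_b: The other bench clamp, the same in every size, with nothing on its anvil; the two may swap places, and each stands turned up to about 35 degrees. Origin and axes as for clamp_a.
- knob_b (a joint): Turn of the empty clamp's knob, rad, 0 at the start; leave it.
- glue: Upright white glue bottle, 38 mm across, 105 mm tall, standing between the clamps; origin at the centre of its underside, z up.
Not all that is in view belongs to the job. What is shaped like the clamp_a but green is not meant.

How it is judged:
On the way:
1. the clamp's foot comes down onto the label holder (z of collar_a in the frame of panel below 0.034 m), for 0.1 s.
At the end, for the whole second after the job is handed in: the knob of the clamp with the panel stands about 60 to 120 degrees past first touch (collar 31.6 to 28.7 mm above the panel's underside; it is 34 mm at touch and 30.0 to 30.5 mm after a quarter turn) and at rest; the panel lies flat and at rest, its centre within 12 mm of the screw axis (z of collar_a in the frame of panel between 0.0287 and 0.0316 m and horizontal distance between panel and collar_a below 0.012 m and angle between panel's own z axis and vertical below 0.1 rad and velocity of joint knob_a between -0.05 and 0.05 rad/s and linear speed of panel below 0.01 m/s).
It fails at once if the knob goes half a turn or more past touch (collar under 26 mm above the panel's underside) (z of collar_a in the frame of panel below 0.026 m).
It fails at once if the empty clamp's knob is turned by more than 0.4 rad tighter (value of joint knob_b above 0.4 rad).
It fails at once if the panel is moved by more than 15 mm (distance of panel from where it was at the start of the episode above 0.015 m).
It fails at once if the glue bottle is tipped or moved by more than 30 mm (angle between glue's own z axis and vertical above 0.5 rad or distance of glue from where it was at the start of the episode above 0.03 m).
It also fails if it takes over 67 s, if anything falls off the work surface, if the arm or the gripper's body presses on something with over 40 N, if the wrist force passes 120 N, or if a joint passes its speed limit or range.

## Working session

There is one attempt and no reset: what is moved stays moved. The work goes in short steps, Python scripts to look and compute and a tool call to move; the robot and the scene stay as the last step left them, time stands still between calls to the robot, and variables do not carry over. Pictures are saved under pics/ and viewed, at most 10 in all, crops included, and the job is handed in when it is done.

Besides the shell and the picture viewer there is one more tool, called after ">>>" as name(argument=value, ...), one argument or row to a line, values as JSON. carry_out: Moves the arm, as the interface text tells. Its arguments: {"type":"object","properties":{"moves":{"type":"array","items":{"type":"array","items":{"type":"number"}}},"force":{"type":"number"}},"required":["moves"]}

```bash
mkdir -p pics
cat > h.py <<'E'
import numpy as np, cv2
from bench import r
from scipy.spatial.transform import Rotation as R
def cal(n):
    c=r.calibration(n); return c
def ray(c,u,v):
    x,y=(u-c['cx'])/c['fx'],(v-c['cy'])/c['fy']
    a,b=x,y
    for _ in range(20):
        s=1+c['k1']*(a*a+b*b); a,b=x/s,y/s
    M=R.from_rotvec(c['rvec']).as_matrix()
    return -M.T@np.array(c['tvec']).ravel(), M.T@np.array([a,b,1.])
def plane(c,u,v,z):
    o,d=ray(c,u,v); return o+d*(z-o[2])/d[2]
def proj(c,p):
    M=R.from_rotvec(c['rvec']).as_matrix(); q=M@np.array(p)+np.array(c['tvec']).ravel()
    a,b=q[:2]/q[2]; s=1+c['k1']*(a*a+b*b)
    return np.array([c['fx']*a*s+c['cx'],c['fy']*b*s+c['cy']])
def save(n,f):
    im=r.grab_frame(n); cv2.imwrite('pics/'+f,im[:,:,::-1]); return im
E
python3 - <<'E'
from h import *
for n in('top','scene','wrist'):
    save(n,n+'0.png'); c=cal(n); print(n,{k:np.round(v,4) for k,v in c.items()})
    print(ray(c,256,192))
a=cv2.imread('pics/top0.png')
print(r.get_obs())
E
```

```text
top {'fx': np.float64(368.479), 'fy': np.float64(368.479), 'cx': np.float64(257.149), 'cy': np.float64(190.4052), 'k1': np.float64(0.0014), 'rvec': array([ 2.1736, -2.1912,  0.0217]), 'tvec': array([0.0584, 0.4442, 1.092 ])}
(array([0.39054205, 0.0229734 , 1.11364965]), array([ 0.04471642,  0.03200922, -0.99850103]))
scene {'fx': np.float64(443.7271), 'fy': np.float64(443.7271), 'cx': np.float64(261.8246), 'cy': np.float64(190.7441), 'k1': np.float64(-0.0009), 'rvec': array([ 1.4103,  1.9935, -0.9745]), 'tvec': array([ 0.1241, -0.1731,  1.5796])}
(array([1.31656001, 0.3338061 , 0.83409188]), array([-0.73781677, -0.27480058, -0.61667769]))
wrist {'fx': np.float64(329.4807), 'fy': np.float64(329.4807), 'cx': np.float64(252.0575), 'cy': np.float64(189.7219), 'k1': np.float64(-0.0555), 'rvec': array([-2.3139, -1.7504, -0.2495]), 'tvec': array([-0.6747, -0.0358,  0.381 ])}
(array([0.11359577, 0.67002547, 0.37401138]), array([ 0.28071058, -0.06937411, -0.95738174]))
{'clock': 0.15, 'joints': array([-1.40307778,  0.47761714,  0.02233735,  1.5561981 , -0.01147323,
        1.10929175, -0.08310859]), 'qvel': array([-0.00021123, -0.00077163,  0.00203537, -0.00392356,  0.00019473,
        0.00082217,  0.00084406]), 'tau': array([ 3.19770545e-03, -5.96924186e+01,  1.61044702e+00, -2.81491792e+01,
        1.26686975e-02,  6.42378145e-03, -1.71543223e-05]), 'tcp_pos': array([0.18375751, 0.64929394, 0.40395516]), 'orientation': array([-4.31826183e-01, -3.11169671e+00,  2.17419814e-03]), 'contact_force': array([-0.36384013,  0.27324769, -0.78155505]), 'moment': array([0.02361055, 0.01903262, 0.05953801]), 'gripper_force': 0.0, 'grip_width': 0.08519715195516435}
```

View pics/top0.png

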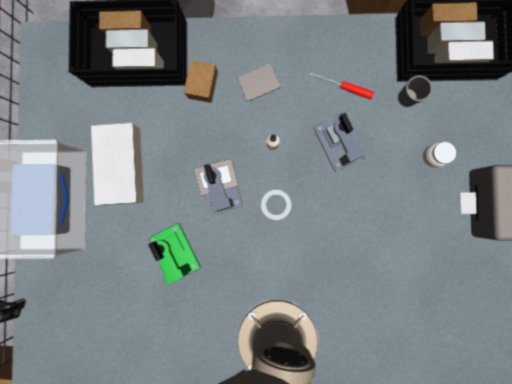

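View pics/scene0.png

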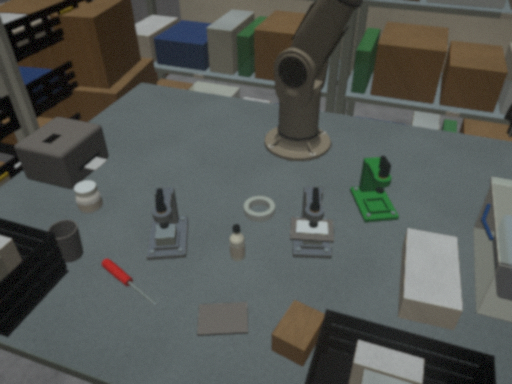

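Top view candidates for the knob: (210,173), on a clamp with a panel and white label; (345,123), a grey clamp that is empty; and (156,250), which is green and not meant. By the description it is (210,173). I'll check it in a close crop and measure.

```bash
cat > m.py <<'E'
from h import *
im=cv2.imread('pics/top0.png'); c=cal('top')
cv2.imwrite('pics/crop.png',cv2.resize(im[140:230,170:270],None,fx=6,fy=6,interpolation=cv2.INTER_CUBIC))
for nm,(x0,y0,x1,y1) in dict(a=(190,150,250,220),b=(310,105,370,175)).items():
    s=im[y0:y1,x0:x1]; m=(s.max(2)<45).astype(np.uint8)
    n,l,st,ce=cv2.connectedComponentsWithStats(m)
    for i in range(1,n):
        if st[i,4]<15: continue
        ys,xs=np.where(l==i); P=np.array([plane(c,x0+x,y0+y,.165)[:2] for x,y in zip(xs,ys)])
        w,v=np.linalg.eigh(np.cov(P.T)); print(nm,st[i],ce[i]+[x0,y0],P.mean(0).round(4),'axis',np.degrees(np.arctan2(v[1,1],v[0,1])).round(1),np.sqrt(12*w).round(4))
g=im[130:152,262:285]; print('glue',plane(c,273,141,.1))
# label/panel
s=im[150:220,190:250]; m=(s.min(2)>190).astype(np.uint8); ys,xs=np.where(m); print('white',[ (plane(c,190+x,150+y,.07)[:2]).round(3) for x,y in zip([xs.mean()],[ys.mean()])])
E
python3 m.py
```

```text
a [15 16 10 17 68] [209.94117647 172.91176471] [0.4836 0.1726] axis -155.0 [0.0152 0.044 ]
b [ 30   9  12  19 111] [344.00900901 124.15315315] [ 0.6065 -0.1753] axis -162.0 [0.0206 0.0447]
b [31 51  7  8 37] [344.24324324 159.78378378] [ 0.514  -0.1742] axis 171.0 [0.0141 0.0171]
glue [0.57693075 0.00733689 0.1       ]
white [array([0.485, 0.163])]
```

View pics/crop.png

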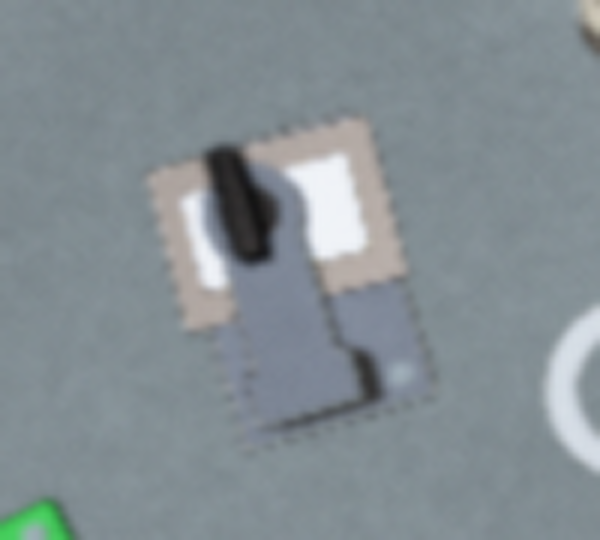

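The crop shows the chosen clamp holding the panel and white label. The bar centre is near crop (237,203), which is top pixel (209.5,173.8), giving about (0.48, 0.173) with the bar at about 14°. Moving above it.

>>> carry_out(
  moves=[
    [-0.035,-0.031,0,-0.1,0.0854],
    [-0.07,-0.063,0,-0.2,0.0854],
    [-0.105,-0.095,0,-0.3,0.0854],
    [-0.14,-0.127,0,-0.4,0.0854],
    [-0.175,-0.159,0,-0.5,0.0854],
    [-0.21,-0.19,0,-0.52,0.0854],
    [-0.24,-0.218,0,-0.52,0.0854],
    [-0.27,-0.245,0,-0.52,0.0854],
  ],
)

```text
clock: 0.95
tcp_pos: [0.3776, 0.3382, 0.4047]
orientation: [0.382, -3.118, 0.0]
contact_force: [0.5, -0.3, 0.3]
grip_width: 0.0851
gripper_force: 0.0
```

Run:
```python
from h import *
o=r.get_obs(); Rm=R.from_rotvec(o['orientation']).as_matrix()
print(o['clock'],o['joints'].round(3),o['tcp_pos'].round(4),Rm.round(3)); print(Rm.T@(np.array([.482,.173,.405])-o['tcp_pos']), Rm.T@[np.cos(np.radians(14)),np.sin(np.radians(14)),0])
```

```text
0.95 [-0.888  0.2    0.04   1.954 -0.009  0.988  0.97 ] [0.3776 0.3382 0.4047] [[-0.97  -0.241 -0.   ]
 [-0.241  0.97  -0.   ]
 [ 0.    -0.    -1.   ]]
[-0.06146249 -0.18552312 -0.0003372 ] [-9.99999676e-01  7.99715485e-04 -9.09553044e-05]
```

>>> carry_out(
  moves=[
    [-0.013,-0.04,0,0,0.0854],
    [-0.025,-0.08,0,0,0.0854],
    [-0.04,-0.12,0,0,0.0854],
    [-0.05,-0.15,0,0,0.0854],
    [-0.061,-0.184,0,0,0.0854],
    [-0.061,-0.184,0,0,0.0854],
    [-0.061,-0.184,0,0,0.0854],
    [-0.061,-0.184,0,0,0.0854],
  ],
)

```text
clock: 1.75
tcp_pos: [0.48, 0.1774, 0.4045]
orientation: [0.385, -3.117, -0.001]
contact_force: [-1.1, 0.5, -0.2]
grip_width: 0.0853
gripper_force: 0.0
```

Run:
```python
from h import *
import json
c=cal('wrist'); save('wrist','w1.png')
json.dump({k:np.array(v).tolist() for k,v in c.items()},open('w1.json','w'))
o=r.get_obs(); print(o['joints'].round(3),o['tcp_pos'].round(4)); print(proj(c,[.482,.173,.157]))
```

```text
[-0.622  0.207  0.168  1.95  -0.042  0.988  1.383] [0.48   0.1776 0.4046]
[243.2740078  202.90721891]
```

View pics/w1.png

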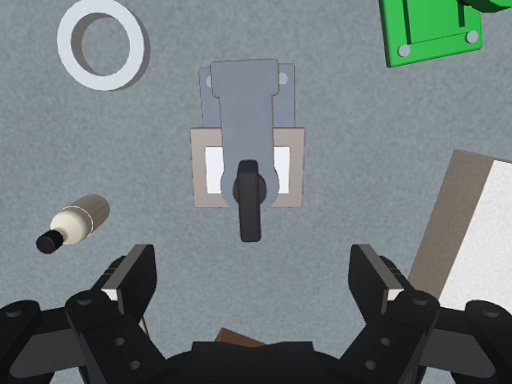

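The wrist view shows the black bar at columns 238–262, rows 160–241, nearly straight along the image's vertical, with the fingers clear either side. Computing its position.

Run:
```python
from h import *
import json
c=json.load(open('w1.json')); im=cv2.imread('pics/w1.png')
s=im[150:250,225:275].max(2); m=s<60
for y in (162,170,178,205,215,225,232,238,240,242):
    xs=np.where(m[y-150])[0]; print(y, xs.min()+225 if len(xs) else 0, xs.max()+225 if len(xs) else 0, s[y-150,15:36:3])
o=r.get_obs(); Rm=R.from_rotvec(o['orientation']).as_matrix(); p=o['tcp_pos']
for u,v in [(250,160),(250,241)]: 
    q=plane(c,u,v,.174); print(q, Rm.T@(q-p))
# expected corners for the estimate
for C in [(.482,.173)]:
  for L in (-.025,.025):
    for W in (-.007,.007):
      a=np.radians(14); e=np.array([np.cos(a),np.sin(a)]); n=np.array([-e[1],e[0]]); 
      for z in(.136,.174): print(L,W,z,proj(c,[*(np.array(C)+L*e+W*n),z]).round(1))
```

```text
162 240 256 [ 45  48  48  49  48  44 155]
170 238 257 [ 50  50  50  50  51  49 110]
178 237 262 [62 64 65 64 66 58 51]
205 239 258 [52 58 60 59 58 57 44]
215 240 259 [46 57 56 56 56 55 45]
225 240 259 [39 53 54 54 55 53 47]
232 241 259 [67 52 53 53 52 52 46]
238 241 259 [120  49  52  52  52  51  47]
240 242 258 [148  46  49  48  47  47  38]
242 0 0 [143 131 109 109 140 143 147]
[0.44812164 0.16952259 0.174     ] [ 3.27604208e-02 -1.72252196e-04  2.30567472e-01]
[0.50123388 0.18273128 0.174     ] [-0.02196947 -0.00030632  0.23054598]
-0.025 -0.007 0.136 [234.3 161.6]
-0.025 -0.007 0.174 [231.1 173.7]
-0.025 0.007 0.136 [253.3 161.6]
-0.025 0.007 0.174 [253.5 173.7]
0.025 -0.007 0.136 [235.2 224.7]
0.025 -0.007 0.174 [232.4 246.4]
0.025 0.007 0.136 [253.2 224.7]
0.025 0.007 0.174 [253.3 246.4]
```

Lateral offset is about 0, and the along-bar offset is about +1.5 mm in tool x. Descending and gripping.

>>> carry_out(
  moves=[
    [0.0005,0,0.02,0,0.0854],
    [0.001,0,0.04,0,0.0854],
    [0.0015,0,0.06,0,0.0854],
    [0.0015,0,0.08,0,0.0854],
    [0.0015,0,0.09,0,0.0854],
    [0.0015,0,0.09,0,0.0854],
    [0.0015,0,0.09,0,0.03],
    [0.0015,0,0.09,0,0.03],
  ],
  force=100,
)

```text
clock: 2.6
tcp_pos: [0.4795, 0.1765, 0.3157]
orientation: [-0.383, 3.116, 0.001]
contact_force: [-0.3, -0.7, 0.2]
grip_width: 0.0587
gripper_force: 0.0
```

>>> carry_out(
  moves=[
    [0,0,0,0,0.03],
    [0,0,0,0,0.02],
    [0,0,0,0,0.01],
    [0,0,0,0,0.0],
    [0,0,0,0,0.0],
    [0,0,0,0,0.0],
    [0,0,0,0,0.0],
    [0,0,0,0,0.0],
  ],
  force=100,
)

```text
clock: 3.4
tcp_pos: [0.4793, 0.1753, 0.3154]
orientation: [-0.381, 3.118, -0.001]
contact_force: [-1.2, -3.4, 5.9]
grip_width: 0.0126
gripper_force: 97.6
```

```bash
cat > s.py <<'E'
from h import *
o=r.get_obs(); Rm=R.from_rotvec(o['orientation']).as_matrix()
print(o['clock'],'q7',o['joints'][6].round(3),'tcp',o['tcp_pos'].round(4),'yaw',np.degrees(np.arctan2(Rm[1,0],Rm[0,0])).round(2),'F',o['contact_force'].round(1),'M',o['moment'].round(3),o['grip_width'],o['gripper_force'])
E
python3 s.py
```

```text
3.4 q7 1.408 tcp [0.4793 0.1753 0.3154] yaw -166.06 F [-1.2 -3.4  5.9] M [-0.657  0.244  0.008] 0.012627339214011279 97.60884046554565
```

>>> carry_out(
  moves=[
    [0,0,0,0.075,0],
    [0,0,0,0.15,0],
    [0,0,0,0.225,0],
    [0,0,0,0.3,0],
    [0,0,0,0.375,0],
    [0,0,0,0.45,0],
    [0,0,0,0.525,0],
    [0,0,0,0.6,0],
  ],
)

```text
clock: 4.2
tcp_pos: [0.4794, 0.1755, 0.3154]
orientation: [0.561, 3.091, -0.0]
contact_force: [-1.6, -2.6, 5.0]
grip_width: 0.0126
gripper_force: 97.8
```

```bash
python3 s.py
```

```text
4.2 q7 0.864 tcp [0.4794 0.1755 0.3154] yaw 159.42 F [-1.6 -2.6  5. ] M [-0.555  0.251  0.092] 0.012570932397043152 97.76889324188232
```

>>> carry_out(
  moves=[
    [0,0,0,0.03,0],
    [0,0,0,0.06,0],
    [0,0,0,0.09,0],
    [0,0,0,0.12,0],
    [0,0,0,0.15,0],
    [0,0,0,0.18,0],
    [0,0,0,0.21,0],
    [0,0,0,0.24,0],
  ],
)

```text
clock: 5.0
tcp_pos: [0.4794, 0.1756, 0.3154]
orientation: [0.924, 3.002, 0.0]
contact_force: [-1.1, -2.4, 5.8]
grip_width: 0.0126
gripper_force: 97.7
```

```bash
python3 s.py
```

```text
5.0 q7 0.65 tcp [0.4794 0.1756 0.3154] yaw 145.77 F [-1.1 -2.4  5.8] M [-0.489  0.212  0.1  ] 0.012643901999644202 97.74478197097778
```

>>> carry_out(
  moves=[
    [0,0,0,0.03,0],
    [0,0,0,0.06,0],
    [0,0,0,0.09,0],
    [0,0,0,0.12,0],
    [0,0,0,0.15,0],
    [0,0,0,0.18,0],
    [0,0,0,0.21,0],
    [0,0,0,0.24,0],
  ],
)

```text
clock: 5.8
tcp_pos: [0.4794, 0.1757, 0.3154]
orientation: [1.277, 2.87, 0.001]
contact_force: [-1.0, -1.6, 5.4]
grip_width: 0.0127
gripper_force: 97.7
```

```bash
python3 s.py
```

```text
5.8 q7 0.436 tcp [0.4794 0.1757 0.3154] yaw 132.03 F [-1.  -1.6  5.4] M [-0.453  0.182  0.055] 0.012713487222426146 97.69989967346191
```

>>> carry_out(
  moves=[
    [0,0,0,0.03,0],
    [0,0,0,0.06,0],
    [0,0,0,0.09,0],
    [0,0,0,0.12,0],
    [0,0,0,0.15,0],
    [0,0,0,0.18,0],
    [0,0,0,0.21,0],
    [0,0,0,0.24,0],
  ],
)

```text
clock: 6.6
tcp_pos: [0.4795, 0.1757, 0.3154]
orientation: [1.611, 2.696, 0.001]
contact_force: [-0.1, -1.6, 6.1]
grip_width: 0.0126
gripper_force: 97.7
```

```bash
python3 s.py
```

```text
6.6 q7 0.224 tcp [0.4795 0.1757 0.3154] yaw 118.27 F [-0.1 -1.6  6.1] M [-0.433  0.147  0.126] 0.01257670572565074 97.7170193195343
```

>>> carry_out(
  moves=[
    [0,0,0,0.03,0],
    [0,0,0,0.06,0],
    [0,0,0,0.09,0],
    [0,0,0,0.12,0],
    [0,0,0,0.15,0],
    [0,0,0,0.18,0],
    [0,0,0,0.21,0],
    [0,0,0,0.24,0],
  ],
)

```text
clock: 7.4
tcp_pos: [0.4796, 0.1758, 0.3154]
orientation: [1.922, 2.484, 0.001]
contact_force: [0.4, -2.1, 5.1]
grip_width: 0.0126
gripper_force: 97.7
```

```bash
python3 s.py
```

```text
7.4 q7 0.013 tcp [0.4796 0.1758 0.3154] yaw 104.52 F [ 0.4 -2.1  5.1] M [-0.421  0.088  0.134] 0.012641414558504545 97.6975679397583
```

>>> carry_out(
  moves=[
    [0,0,0,0.03,0],
    [0,0,0,0.06,0],
    [0,0,0,0.09,0],
    [0,0,0,0.12,0],
    [0,0,0,0.15,0],
    [0,0,0,0.18,0],
    [0,0,0,0.21,0],
    [0,0,0,0.24,0],
  ],
)

```text
clock: 8.2
tcp_pos: [0.4796, 0.1757, 0.3154]
orientation: [2.206, 2.236, 0.002]
contact_force: [0.1, -1.6, 4.8]
grip_width: 0.0127
gripper_force: 97.7
```

```bash
python3 s.py
```

```text
8.2 q7 -0.195 tcp [0.4796 0.1757 0.3154] yaw 90.76 F [ 0.1 -1.6  4.8] M [-0.431 -0.001  0.027] 0.012678533305256586 97.73563742637634
```

>>> carry_out(
  moves=[
    [0,0,0,0.03,0],
    [0,0,0,0.06,0],
    [0,0,0,0.09,0],
    [0,0,0,0.12,0],
    [0,0,0,0.15,0],
    [0,0,0,0.18,0],
    [0,0,0,0.21,0],
    [0,0,0,0.24,0],
  ],
)

```text
clock: 9.0
tcp_pos: [0.4797, 0.1758, 0.3154]
orientation: [2.458, 1.955, 0.002]
contact_force: [1.3, -2.3, 5.5]
grip_width: 0.0127
gripper_force: 97.7
```

```bash
python3 s.py
```

```text
9.0 q7 -0.402 tcp [0.4797 0.1758 0.3154] yaw 77.01 F [ 1.3 -2.3  5.5] M [-0.48  -0.106  0.124] 0.012696519266571086 97.74664521217346
```

>>> carry_out(
  moves=[
    [0,0,0,0.03,0],
    [0,0,0,0.06,0],
    [0,0,0,0.09,0],
    [0,0,0,0.12,0],
    [0,0,0,0.15,0],
    [0,0,0,0.18,0],
    [0,0,0,0.21,0],
    [0,0,0,0.24,0],
  ],
)

```text
clock: 9.8
tcp_pos: [0.4798, 0.1757, 0.3155]
orientation: [2.674, 1.647, 0.003]
contact_force: [0.8, -2.2, 6.3]
grip_width: 0.0127
gripper_force: 97.9
```

```bash
python3 s.py
```

```text
9.8 q7 -0.605 tcp [0.4798 0.1757 0.3155] yaw 63.27 F [ 0.8 -2.2  6.3] M [-0.574 -0.083  0.165] 0.012665395880174863 97.89967775344849
```

>>> carry_out(
  moves=[
    [0,0,0,0.03,0],
    [0,0,0,0.06,0],
    [0,0,0,0.09,0],
    [0,0,0,0.12,0],
    [0,0,0,0.15,0],
    [0,0,0,0.18,0],
    [0,0,0,0.21,0],
    [0,0,0,0.24,0],
  ],
)

```text
clock: 10.6
tcp_pos: [0.4799, 0.1757, 0.3155]
orientation: [2.852, 1.316, 0.003]
contact_force: [0.7, -2.4, 6.2]
grip_width: 0.0129
gripper_force: 98.0
```

```bash
python3 s.py
```

```text
10.6 q7 -0.805 tcp [0.4799 0.1757 0.3155] yaw 49.53 F [ 0.7 -2.4  6.2] M [-0.609 -0.093  0.325] 0.012851000470593435 97.98642039299011
```

>>> carry_out(
  moves=[
    [0,0,0,0.03,0],
    [0,0,0,0.06,0],
    [0,0,0,0.09,0],
    [0,0,0,0.12,0],
    [0,0,0,0.15,0],
    [0,0,0,0.18,0],
    [0,0,0,0.21,0],
    [0,0,0,0.24,0],
  ],
)

```text
clock: 11.4
tcp_pos: [0.4799, 0.1756, 0.3155]
orientation: [2.989, 0.965, 0.003]
contact_force: [0.8, -2.4, 6.7]
grip_width: 0.0128
gripper_force: 98.0
```

```bash
python3 s.py
```

```text
11.4 q7 -1.003 tcp [0.4799 0.1756 0.3155] yaw 35.77 F [ 0.8 -2.4  6.7] M [-0.623 -0.099  0.307] 0.012770612282783334 97.98397421836853
```

>>> carry_out(
  moves=[
    [0,0,0,0.03,0],
    [0,0,0,0.06,0],
    [0,0,0,0.09,0],
    [0,0,0,0.12,0],
    [0,0,0,0.15,0],
    [0,0,0,0.18,0],
    [0,0,0,0.21,0],
    [0,0,0,0.24,0],
  ],
)

```text
clock: 12.2
tcp_pos: [0.48, 0.1755, 0.3155]
orientation: [3.083, 0.6, 0.004]
contact_force: [1.6, -2.6, 6.0]
grip_width: 0.0124
gripper_force: 98.0
```

```bash
python3 s.py
```

```text
12.2 q7 -1.196 tcp [0.48   0.1755 0.3155] yaw 22.03 F [ 1.6 -2.6  6. ] M [-0.72  -0.103  0.34 ] 0.01241955266079758 98.00452709197998
```

Touch was at about 128° of turn (the moment starts to climb at 130.7°). The knob is now at 172°, so 46° more.

>>> carry_out(
  moves=[
    [0,0,0,0.05,0],
    [0,0,0,0.1,0],
    [0,0,0,0.15,0],
    [0,0,0,0.2,0],
    [0,0,0,0.25,0],
    [0,0,0,0.3,0],
    [0,0,0,0.35,0],
    [0,0,0,0.4,0],
  ],
)

```text
clock: 13.0
tcp_pos: [0.48, 0.1754, 0.3156]
orientation: [3.141, -0.026, 0.004]
contact_force: [1.7, -3.3, 6.8]
grip_width: 0.0127
gripper_force: 98.1
```

```bash
python3 s.py
```

```text
13.0 q7 -1.513 tcp [0.48   0.1754 0.3156] yaw -0.94 F [ 1.7 -3.3  6.8] M [-0.815 -0.099  0.366] 0.012663875916717804 98.05160880088806
```

>>> carry_out(
  moves=[
    [0,0,0,0.06,0],
    [0,0,0,0.12,0],
    [0,0,0,0.18,0],
    [0,0,0,0.24,0],
    [0,0,0,0.3,0],
    [0,0,0,0.36,0],
    [0,0,0,0.4,0],
    [0,0,0,0.4,0],
  ],
)

```text
clock: 13.8
tcp_pos: [0.48, 0.1752, 0.3156]
orientation: [3.073, -0.649, 0.004]
contact_force: [0.7, -3.3, 7.7]
grip_width: 0.0124
gripper_force: 98.1
```

```bash
python3 s.py
```

```text
13.8 q7 -1.821 tcp [0.48   0.1752 0.3156] yaw -23.84 F [ 0.7 -3.3  7.7] M [-0.83  -0.058  0.091] 0.01239002665100459 98.06121110916138
```

>>> carry_out(
  moves=[
    [0,0,0,0,0.03],
    [0,0,0,0,0.06],
    [0,0,0,0,0.0854],
    [0,0,0,0,0.0854],
    [0,0,0,0,0.0854],
    [0,0,0,0,0.0854],
    [0,0,0,0,0.0854],
    [0,0,-0.02,0,0.0854],
  ],
)

```text
clock: 14.6
tcp_pos: [0.4782, 0.1761, 0.3334]
orientation: [3.072, -0.645, -0.005]
contact_force: [0.1, 0.1, -0.1]
grip_width: 0.0853
gripper_force: 0.0
```

>>> carry_out(
  moves=[
    [0,0,-0.02,0,0.0854],
    [0,0,-0.04,0,0.0854],
    [0,0,-0.06,0,0.0854],
    [0,0,-0.08,0,0.0854],
    [0,0,-0.09,0,0.0854],
    [0,0,-0.09,0,0.0854],
    [0,0,-0.09,0,0.0854],
    [0,0,-0.09,0,0.0854],
  ],
)

```text
clock: 15.4
tcp_pos: [0.4787, 0.1761, 0.4238]
orientation: [3.074, -0.646, -0.002]
contact_force: [-0.1, 0.2, 0.5]
grip_width: 0.0854
gripper_force: 0.0
```

```bash
python3 s.py; python3 -c "
from h import *
save('wrist','w2.png')"
```

```text
15.4 q7 -1.955 tcp [0.4787 0.1761 0.4238] yaw -23.73 F [-0.1  0.2  0.5] M [-0.01  -0.048  0.008] 0.08541445987730391 0.0
```

View pics/w2.png

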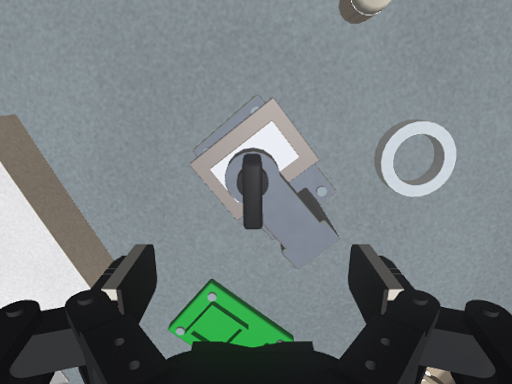

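The wrist view shows the bar from (252,155) to (252,228), still in line with the tool, so it didn't slip over the 218° turn. The panel is centred and square under the foot. Handing in.

```bash
python3 -c "
from h import *
print(r.hand_in())"
```

```text
the job is handed in; nothing more can be done
None
```

I turned clamp_a's knob clockwise about 218°, roughly 90° past first touch (touch judged from the torque rise), then released it and handed the job in; the panel still looked centred in the last wrist view, and no verdict was returned.

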